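Load the check balance left and right until its beam is level

ROBOT

A 6-joint arm with a two-finger parallel gripper is mounted at the origin on the work surface. World frame = base frame: x ahead of the robot, y to its left, z up, the work surface at z = 0. Lengths are in m, angles in degrees, forces in N, time in s.
With the tool pointing down it reaches from about 0.3 to 0.75 m from the base axis. Payload 8.5 kg.
Tool frame: the origin (TCP) lies midway between the tips of the shut fingers; the grasp point (between the pads) lies env.tcp_to_grasp behind it (env.tcp_to_grasp is the distance from the TCP to the grasp point, in m); z points along the fingers, y is the line along which they close (so a half turn about z gives the same grasp; the last joint's range is limited). The gripper opens to 85 mm and grips with 20 to 120 N. Pads are 22 mm wide; open, the fingers measure 114 mm over their backs; the gripper's body (76 mm by 85 mm) begins 54 mm behind the grasp point. The pads swing forward as they close: fully open they stand 13 mm farther back than shut.
Start: joints at [-84.127, 21.807, 74.336, -0, 83.858, -12.336], TCP at [0.172, -0.522, 0.207] pointing down, gripper open.
Joint ranges: [-178.18, 178.18], [-50.72, 133.34], [12.68, 142.11], [-81.47, 261.47], [9.98, 163.14], [-165.26, 165.26]. Speed limits (degrees/s): [136.94, 136.94, 180, 180, 180, 180].

INTERFACE

Orientations are given as a 3x3 rotation matrix whose columns are the frame's x, y, z axes.
In Python, from rig import observe, optics, job, env gives the robot as it stands. The module is installed in compiled form; this text tells all that it offers.
- The arm moves only by the shell command python3 -m jog 'ROWS' [FORCE]. ROWS is JSON, a list of rows, each a list of 7 numbers: the turn, a rotation vector about the tool's x, y, z in rad, then the shift along the tool's x, y, z in m, then the opening in per cent of the stroke, from 0 (shut) to 100 (fully open). A call has 1 to 10 rows; each row shifts and turns the commanded pose from where the row before left it, along the tool's axes as they then stand; what a row does not reach is not made up. A row lasts 1/8 s, in which the tool goes at most 62.5 mm and 10.7 degrees, less where a joint would pass 70% of its speed; a pose out of reach is approached as far as the arm can. A call is refused whole if a number of a shift passes 0.0625 or a number of a turn 0.188, either way. A call with a gripper value outside its range is refused whole. The fingers move at their own pace and stop on an object; FORCE is the grip in N (left out, the last holds). Time passes only in rows, so rows that do not move let the fingers close. It gives the time, the measured TCP pose, the force, the opening and the grip force at its end, in the units of the state.
- observe(): the state, without advancing time (a new reading comes with each control period).
- optics.get_image(name): name is "scene" or "top" or "wrist"; returns a dict with "pixels" (420x560x3 uint8, red, green, blue), "mtx" (3x3 intrinsics, pixels), "rvec" (rotation vector, rad) and "tvec" (3), from world to camera coordinates, as OpenCV has them. Camera axes: x right, y down, z forward; pixel columns grow to the right and rows downward; lengths in m; the calibration is good to about 2 mm. A picture is of the moment at which its call begins. There is no depth.
- job.close_job(): hands the job in; it is judged then, once.
The state is a dict: "time_s": time; "q": joint angles; "qvel": joint speeds; "joint_efforts": joint torques, N m; "position": TCP position; "tool_rot": TCP orientation; "ft_force": force on the tool from outside, world axes, zero at the start; "wrist_torque": the same for the moment, N m; "grip_width": finger opening in m; "gripper_force": force on a finger pad.
Only numpy, scipy, OpenCV 4.12 (cv2) and the standard library are available. Lean on these libraries where they do the work, as an engineer would, in place of code of your own. Each camera call takes 0.05 s, during which the arm holds its last target. There are 200 camera calls.

TASK

The check balance has one small hook weight at its left end. First hang the large one on the right half of the bar, slide it outwards until it touches the end collar and let go; then hang the other small one on the left half and slide it to where the beam stays level (within about a degree) once you let go. Let each weight down slowly and release it only when the bar carries it: the beam must never drop or spring up (ends no faster than about 6 cm/s) or come down on its right-hand stop, the balance must never be loaded and pushed with more than about 2 kg in all, and leave the left-end weight and everything else on the bench in place.

Things in the scene. Friction and masses are not known exactly. Their poses are not given: they have to be found in the camera images.
- stand: Check balance fixed to the bench: grey base (150 x 130 x 12 mm), post on the far side. Origin on the bench under the pivot; +y along the beam to its left end, +x away from the robot. Pivot and bar axis 165 mm up. The beam: steel bar, 12 mm diameter, 350 mm long, hub 34 mm diameter x 30 mm, a bob hanging below, at each end a collar 22 mm diameter, its faces 155 and 161 mm from the pivot.
- beam (a joint): Beam tilt (rad): 0 level, positive left end down, negative right end down; stops at +0.09 and -0.28. A soft spring pivot and the bob pull it towards level, in proportion to the tilt; how stiffly differs each time, so how far an end sinks under a weight must be felt. Lightly damped: let go too early or pressed too low, it swings. It starts on the left stop, held by the hung weight.
- right_end (a point): Point on the bar's axis, moving with the beam, 150 mm right of the pivot: middle plane of a hook plate that touches the pivot-side face of the right end collar. Axes are the beam's: x away from the robot, y left along the bar.
- left_end (a point): Likewise 150 mm left of the pivot, at the left end collar; the hung weight is here.
- pivot (a point): Centre of the beam, on the bar axis at the pivot, same axes. The small weight goes between 25 and 125 mm left of it: the bar is plain from the hub (ends 15 mm from the pivot) to the hung weight at 150 mm, and friction holds a hook where it is left.
- large_hook (a point): Large steel hook weight, 265 to 325 g (differs each time), 122 mm tall, round foot 52 mm diameter x 19 mm. Point: its centre, 61 mm up, where the bar's axis lies once hung. On the foot a plate 10 mm thick (normal: own y) cut as a C-hook open to own +x: leg at x -18 to -11 mm; inverted-V crown above the point, 30 degree flanks, tip at x +14 mm ending 1 mm below the point; throat free to 34 mm below the point.
- large_tab (a point): Centre of the large weight's flat lifting tab, 41 mm above large_hook. The tab is 24 mm wide (own x), 10 mm thick (own y, grip here), and reaches 20 mm above and 30 mm below this point.
- small_hook (a point): Small steel hook weight standing on the bench, 200 g, foot 36 mm diameter; height, hook and tab exactly as the large one. Point: its centre, 61 mm up, where the bar's axis lies once hung; its hook too opens to own +x.
- small_tab (a point): Centre of the small weight's lifting tab, 41 mm above small_hook, sized as the large one's.
- hung_hook (a point): Same point of the second small weight (identical), already hung at the left end of the beam.
- screwdriver: Bystander: screwdriver lying on the bench, handle to its -x. Origin under it.
- wrench: Bystander: wrench lying on the bench. Origin under it.
- knobweight: Bystander: round steel weight with a knob and no hook, 40 mm diameter, 53 mm tall. Origin: centre of its underside.
- loadcell: Bystander: aluminium load cell bar, 130 x 30 x 22 mm. Origin: centre of its underside.
- partstray: Bystander: open grey parts tray, 110 x 150 x 30 mm. Origin: centre of its underside.
- screwjar: Bystander: small jar with a steel cap, 52 mm diameter, 60 mm tall. Origin: centre of its underside.

How it is judged:
By the outcome, as a careful person would: the job done as asked, in the order asked, and still so for the second after the job is handed in, with the robot touching nothing.
It also fails if it takes over 72 s, if anything falls off the work surface, if the arm or the gripper's body presses on something with over 40 N, if the wrist force passes 120 N, or if a joint passes its speed limit or range.

## Working session

There is one attempt and no reset: what is moved stays moved. The work goes in short steps, Python scripts to look and compute and a shell command to move; the robot and the scene stay as the last step left them, time stands still between calls to the robot, and variables do not carry over. Pictures are saved under pics/ and viewed, at most 10 in all, crops included, and the job is handed in when it is done.

```bash
mkdir -p pics; cat > h.py <<'E'
from rig import observe, optics, job, env
import numpy as np, cv2
def cam(n):
    d=optics.get_image(n); d['R']=cv2.Rodrigues(np.array(d['rvec'],float))[0]; d['t']=np.array(d['tvec'],float).ravel(); d['K']=np.array(d['mtx'],float); return d
def save(d,f): cv2.imwrite(f,np.array(d['pixels'])[:,:,::-1])
def ray(d,u,v):
    c=-d['R'].T@d['t']; r=d['R'].T@np.linalg.inv(d['K'])@np.array([u,v,1.]); return c,r/np.linalg.norm(r)
def onz(d,u,v,z):
    c,r=ray(d,u,v); return c+r*(z-c[2])/r[2]
def tri(*a):
    A=np.zeros((3,3));b=np.zeros(3)
    for d,u,v in a:
        c,r=ray(d,u,v);P=np.eye(3)-np.outer(r,r);A+=P;b+=P@c
    return np.linalg.solve(A,b)
def proj(d,p):
    return cv2.projectPoints(np.array(p,float).reshape(-1,3),d['rvec'],d['tvec'],d['K'],None)[0].reshape(-1,2)
E
python3 - <<'E'
from h import *
import pickle
s=observe();print(s['time_s'],s['position'],s['tool_rot'],s['ft_force'],s['grip_width'],env.tcp_to_grasp)
for n in('scene','top'):
    d=cam(n);save(d,f'pics/{n}0.png');pickle.dump(d,open(f'{n}0.pkl','wb'));print(n,-d['R'].T@d['t'],d['R'][2])
E
```

```text
0.0 [ 0.17181819 -0.52210819  0.20667785] [[ 9.49926514e-01  3.12473346e-01 -1.62712269e-04]
 [ 3.12473226e-01 -9.49925358e-01  1.51564136e-03]
 [ 3.19033016e-04 -1.49059114e-03 -9.99998838e-01]] [ 0.81053727  0.60444953 -0.02829456] 0.08511536065677079 0.0187
scene [1.13317357 0.51945243 1.05232949] [-0.47935576 -0.47369176 -0.73880591]
top [ 0.33796291 -0.04542541  1.45022371] [ 0.1263148  -0.0186742  -0.99181442]
```

View pics/scene0.png

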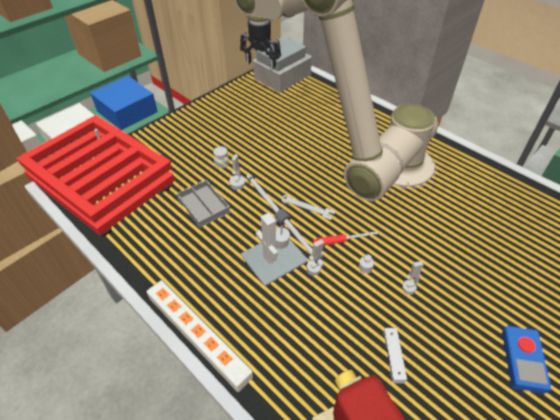

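View pics/top0.png

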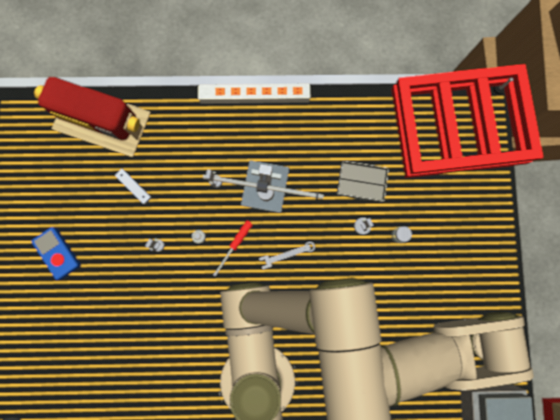

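Scene shows the stand at about (275,250), the hung weight at (315,260), a hook weight at (237,178) near the jar (220,155), and another at (412,280). In the top view these are the stand (265,187), hung (212,178), large (363,226), jar (403,234), small (155,245) and knob weight (198,237). Next I'll zoom in on them.

```bash
python3 - <<'E'
from h import *
import pickle
t=pickle.load(open('top0.pkl','rb'));s=pickle.load(open('scene0.pkl','rb'))
def crop(d,u,v,w,h,k): 
    return cv2.resize(np.array(d['pixels'])[v:v+h,u:u+w,::-1],None,fx=k,fy=k,interpolation=cv2.INTER_CUBIC)
a=np.hstack([crop(t,335,206,50,40,8),crop(t,130,225,50,40,8)])
b=np.hstack([crop(s,215,150,50,40,8),crop(s,390,255,50,40,8)])
cv2.imwrite('pics/c1.png',np.vstack([a[:300],b[:300]]))
a=crop(t,195,155,140,60,5.7)[:, :800];b=crop(s,240,175,100,100,2.5)
cv2.imwrite('pics/c2.png',a)
cv2.imwrite('pics/c3.png',crop(s,230,165,110,85,7)[:600])
E
```

```text
(no output)
```

View pics/c1.png

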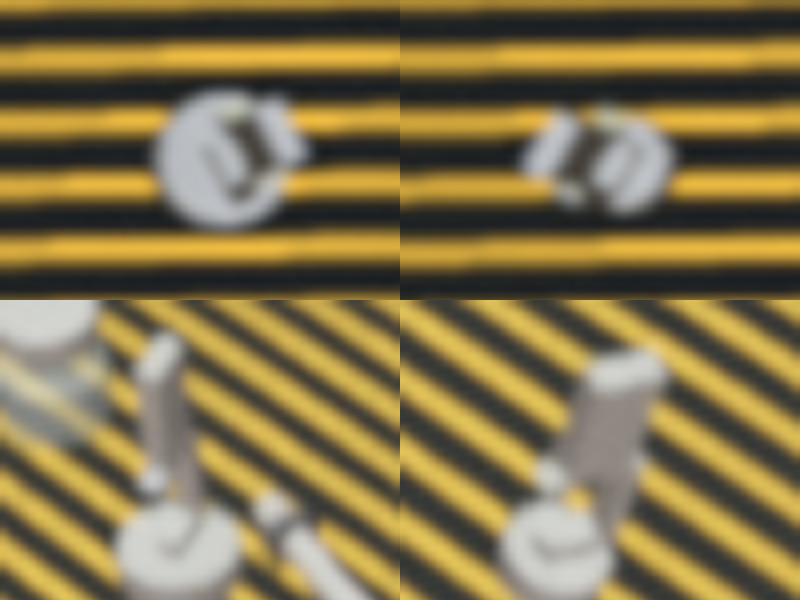

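View pics/c2.png

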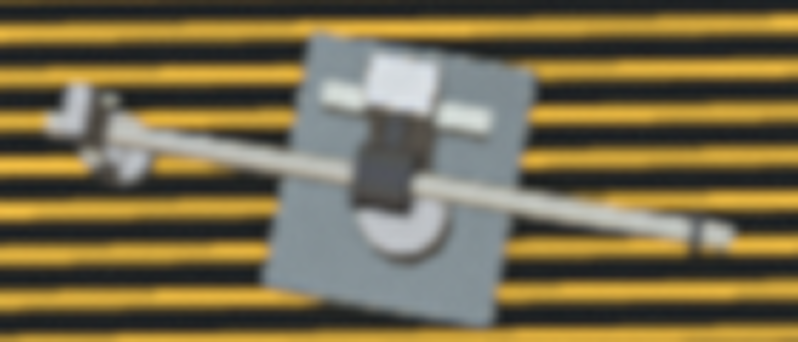

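Crops: large tab top is at about (370.4,222.2) and its foot at (363.1,225.8); small tab top is at (149.1,242.9) in the top view. In the scene view both hook tips lie on the left of the plate, with the legs on the right.

```bash
python3 - <<'E'
from h import *
import pickle
t=pickle.load(open('top0.pkl','rb'));s=pickle.load(open('scene0.pkl','rb'))
def T(x,y): return (335+x/8,206+y/8) if x<400 else (130+(x-400)/8,225+y/8)
def S(x,y): y-=300; return (215+x/8,150+y/8) if x<400 else (390+(x-400)/8,255+y/8)
f=lambda p:np.round(p,4)
print('L tab top',f(onz(t,*T(285,130),.122)),'scene',f(onz(s,*S(160,355),.122)),'tri',f(tri((t,*T(285,130)),(s,*S(160,355)))))
print('L foot',f(onz(t,*T(222,158),.019)),f(onz(s,*S(178,545),.019)))
print('L tab ends',[f(onz(t,*T(*q),.122)) for q in((272,105),(298,155))],[f(onz(s,*S(*q),.122)) for q in((175,340),(147,370))],'tip/leg',f(onz(s,*S(152,482),.061)),f(onz(s,*S(190,500),.025)))
print('S tab top',f(onz(t,*T(551,143),.122)),'scene',f(onz(s,*S(628,370),.122)))
print('S foot',f(onz(s,*S(556,547),.019)))
print('S tab ends',[f(onz(t,*T(*q),.122)) for q in((566,115),(536,172))],[f(onz(s,*S(*q),.122)) for q in((590,378),(664,362))],'tip',f(onz(s,*S(548,475),.061)))
B=lambda x,y:(195+x/5.7,155+y/5.7)
print('hub',f(onz(t,*B(383,180),.182)),'right tip',f(onz(t,*B(735,237),.18)),'left',f(onz(t,*B(110,132),.155)),'hung tab',f(onz(t,*B(72,112),.19)))
for q in((312,33),(537,72),(263,285),(493,325)):print('base',f(onz(t,*B(*q),.012)))
E
```

```text
L tab top [ 0.4717 -0.3423  0.122 ] scene [ 0.4679 -0.3365  0.122 ] tri [ 0.4695 -0.3396  0.1221]
L foot [ 0.4713 -0.3398  0.019 ] [ 0.4696 -0.3354  0.019 ]
L tab ends [array([ 0.481 , -0.3378,  0.122 ]), array([ 0.4624, -0.3467,  0.122 ])] [array([ 0.4576, -0.339 ,  0.122 ]), array([ 0.4775, -0.3335,  0.122 ])] tip/leg [ 0.4792 -0.336   0.061 ] [ 0.4516 -0.3472  0.025 ]
S tab top [0.4211 0.3053 0.122 ] scene [0.4177 0.3091 0.122 ]
S foot [0.4186 0.3085 0.019 ]
S tab ends [array([0.4312, 0.3   , 0.122 ]), array([0.4107, 0.3105, 0.122 ])] [array([0.4287, 0.3022, 0.122 ]), array([0.407 , 0.3157, 0.122 ])] tip [0.4257 0.2996 0.061 ]
hub [ 0.5713 -0.0259  0.182 ] right tip [ 0.5407 -0.2     0.18  ] left [0.6028 0.1123 0.155 ] hung tab [0.6059 0.1267 0.19  ]
base [0.6876 0.0158 0.012 ]
base [ 0.6634 -0.1111  0.012 ]
base [0.544  0.0444 0.012 ]
base [ 0.5197 -0.0837  0.012 ]
```

View pics/c3.png

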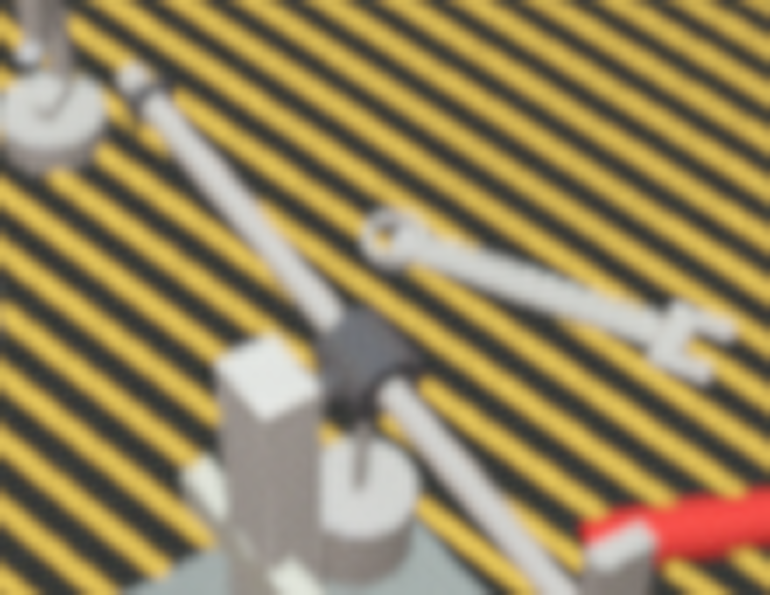

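The two views agree. Large weight is at about (0.470,-0.339), opening at +22°; small weight is at about (0.419,0.308), opening at -29°. Stand yaw is about -10° and its base measures 129 x 150 mm, as it should. I'll move near the large weight and refine with the wrist camera.

```bash
python3 -m jog '[[0,0,0,0.042,-0.01,-0.006,50],[0,0,0,0.042,-0.01,-0.006,50],[0,0,0,0.042,-0.01,-0.006,50],[0,0,0,0.042,-0.01,-0.006,50],[0,0,0,0.042,-0.01,-0.006,50],[0,0,0,0.042,-0.01,-0.006,50],[0,0,0,0.042,-0.01,-0.006,50],[0,0,0,0,0,0,50],[0,0,0,0,0,0,50]]' && python3 - <<'E'
from h import *
import pickle
s=observe();print(s['time_s'],s['position'],s['ft_force'])
d=cam('wrist');pickle.dump(d,open('w1.pkl','wb'));cv2.imwrite('pics/w1.png',cv2.resize(np.array(d['pixels'])[:,:,::-1],(800,600)));print(-d['R'].T@d['t'],d['R'][2],proj(d,[[.47,-.339,.122],[.47,-.339,.019]])/.7)
E
```

```text
time_s: 1.23
position: [0.4289, -0.3641, 0.2489]
tool_rot: [[0.95, 0.313, -0.001], [0.313, -0.95, 0.001], [-0.001, -0.001, -1.0]]
ft_force: [0.1, 0.4, -0.2]
grip_width: 0.0425
gripper_force: 0.0
1.225 [ 0.42887294 -0.36413214  0.24888427] [ 0.09544154  0.44136565 -0.1969621 ]
[ 0.49194856 -0.34337898  0.41572156] [-0.24926797 -0.08018299 -0.96510941] [[378.12173994 203.14105843]
 [382.52313963 195.08150914]]
```

View pics/w1.png

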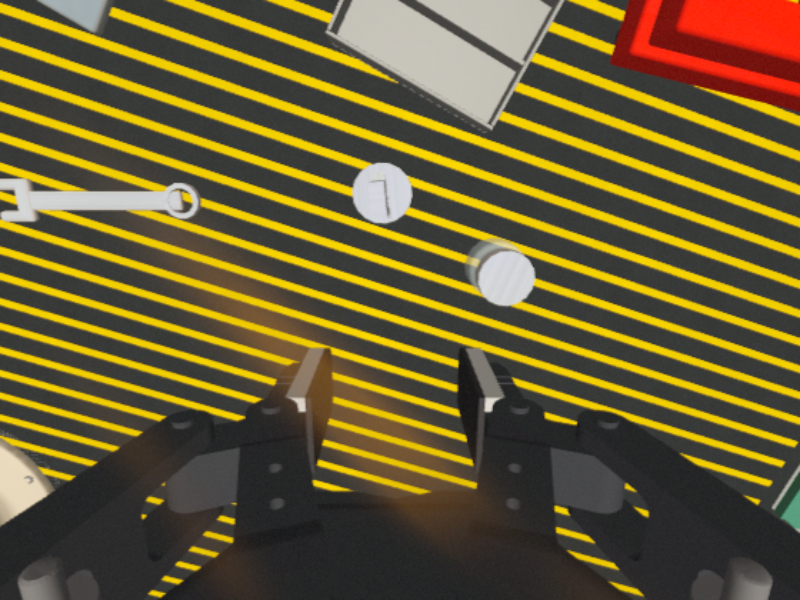

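Wrist view: large weight's foot is a circle at (382,193) in the 800-px image, with the tab top inside it at about (380,197); the jar is at (505,277). I'll enlarge to measure.

```bash
python3 - <<'E'
from h import *
import pickle
d=pickle.load(open('w1.pkl','rb'))
p=np.array(d['pixels'])
c=p[108:164,238:298,::-1]
g=cv2.cvtColor(c,cv2.COLOR_BGR2GRAY).astype(float)
e=np.clip((g-150)*2.6,0,255).astype(np.uint8)
cv2.imwrite('pics/w1c.png',cv2.resize(e,None,fx=10,fy=10,interpolation=cv2.INTER_CUBIC))
E
```

```text
(no output)
```

View pics/w1c.png

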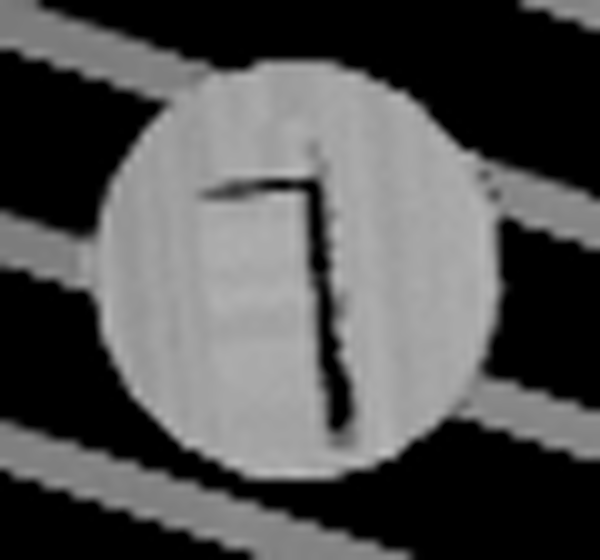

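```bash
python3 - <<'E'
from h import *
import pickle
d=pickle.load(open('w1.pkl','rb'))
P=lambda x,y,z:onz(d,238+x/10-.5,108+y/10-.5,z)
print('foot',P(299,270,.019),'tab c',P(265,314,.122))
a,b=P(303,190,.122),P(330,432,.122);print(a,b,np.linalg.norm(a-b),np.degrees(np.arctan2(*(a-b)[[1,0]])), np.linalg.norm(P(200,196,.122)-a))
s=observe();R=s['tool_rot'];print(R.T@(np.r_[P(265,314,.122)[:2],.1207]-s['position']))
E
```

```text
foot [ 0.47221614 -0.33781519  0.019     ] tab c [ 0.47262797 -0.33750618  0.122     ]
[ 0.48418431 -0.33744441  0.122     ] [ 0.46432975 -0.34643776  0.122     ] 0.021796414807772335 24.36867269901874 0.009346719004574008
[ 0.05030266 -0.01175551  0.12820445]
```

Foot and tab centres agree to 0.5 mm at (0.4724,-0.3377), yaw 24.4°. Going to grasp.

```bash
python3 -m jog '[[0,0,-0.108,0,0,0,40],[0,0,0,0.0505,-0.0061,0,40],[0,0,0,0,0,0.034,40],[0,0,0,0,0,0.034,40],[0,0,0,0,0,0.034,40],[0,0,0,0,0,0.034,40],[0,0,0,0,0,0.027,40],[0,0,0,0,0,0,40],[0,0,0,0,0,0,40]]'
```

```text
time_s: 2.4
position: [0.4727, -0.3386, 0.0875]
tool_rot: [[0.911, 0.412, 0.001], [0.412, -0.911, -0.001], [0.0, 0.002, -1.0]]
ft_force: [0.8, 0.1, -0.4]
grip_width: 0.0346
gripper_force: 0.0
```

```bash
python3 -m jog '[[0,0,0,0,-0.0007,0,20],[0,0,0,0,0,0,0],[0,0,0,0,0,0,0],[0,0,0,0,0,0,0],[0,0,0,0,0,0,0],[0,0,0,0,0,-0.005,0],[0,0,0,0,0,-0.02,0],[0,0,0,0,0,-0.03,0],[0,0,0,0,0,-0.03,0],[0,0,0,0,0,0,0]]' 50; python3 - <<'E'
from h import *
s=observe();print(s['position'],s['ft_force'],s['wrist_torque'],s['grip_width'])
import pickle
# wide bar views for beam geometry from wrist pic? 
E
```

```text
time_s: 3.65
position: [0.473, -0.3374, 0.1728]
tool_rot: [[0.911, 0.413, 0.002], [0.413, -0.911, -0.003], [0.001, 0.003, -1.0]]
ft_force: [0.9, -0.1, -4.1]
grip_width: 0.008
gripper_force: 50.8
[ 0.4729736  -0.3374258   0.17283803] [ 0.85158643 -0.09252127 -4.13721262] [ 0.009357   -0.00221709  0.02141823] 0.008021926141351382
```

```bash
python3 -m jog '[[0,0,0.15,0,0,-0.0125,0],[0,0,0.15,0,0,-0.0125,0],[0,0,0.15,0,0,-0.0125,0],[0,0,0.15,0,0,-0.0125,0],[0,0,0,-0.009,-0.0416,0,0],[0,0,0,-0.009,-0.0416,0,0],[0,0,0,-0.009,-0.0416,0,0],[0,0,0,-0.009,-0.0416,0,0],[0,0,0,-0.009,-0.0416,0,0],[0,0,0,0,0,0,0]]' && python3 - <<'E'
from h import *
import pickle
s=observe();print(s['position'])
d=cam('wrist');pickle.dump(d,open('w2.pkl','wb'));cv2.imwrite('pics/w2.png',cv2.resize(np.array(d['pixels'])[:,:,::-1],(800,600)));print(-d['R'].T@d['t'])
E
```

```text
time_s: 4.9
position: [0.4633, -0.1217, 0.2199]
tool_rot: [[0.985, -0.17, -0.003], [-0.17, -0.985, 0.002], [-0.003, -0.001, -1.0]]
ft_force: [0.2, -0.0, -2.0]
grip_width: 0.0081
gripper_force: 50.8
[ 0.46326979 -0.12167241  0.21992153]
[ 0.52895886 -0.13309925  0.38660976]
```

View pics/w2.png

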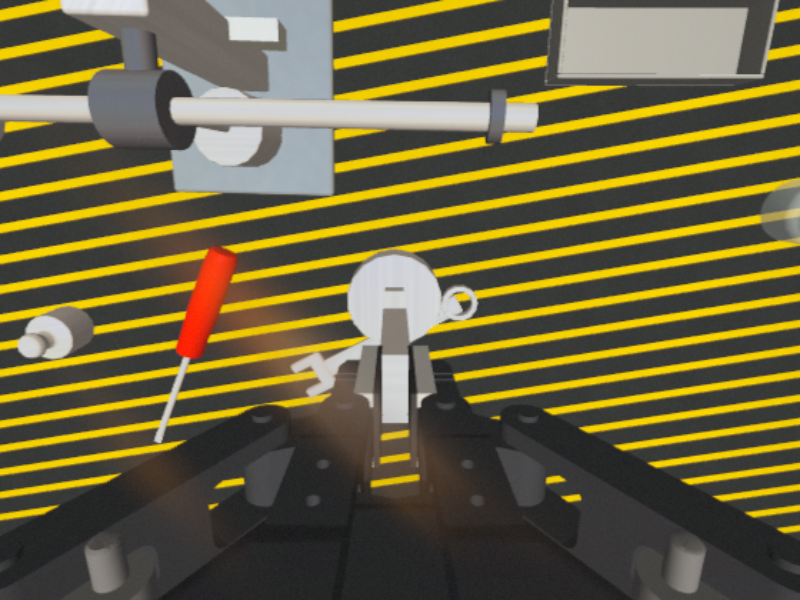

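The wrist view shows the bar running from the hub (right face about x=190, y=111) to the collar (490-505, y≈116), all in 800-px coordinates. The bob is at (230,130), post top left and the held weight at bottom centre.

```bash
python3 - <<'E'
from h import *
import pickle
d=pickle.load(open('w2.pkl','rb'));p=np.array(d['pixels']).astype(int)
pts=[]
for u in (240,250,260,270,290,300,310,320,330,338):
    col=p[60:100,u]; m=(col.min(1)>135)&(col.max(1)-col.min(1)<40)
    v=np.where(m)[0]+60; print(u,v.min(),v.max(),len(v),end=' | '); pts.append((u,(v.min()+v.max())/2))
print()
pts=np.array(pts)
row=p[int(80)-5:86,325:385].sum(2).mean(0)/3;print(row.round().astype(int))
k=np.polyfit(pts[:,0],pts[:,1],1);print(k)
# collar: inner face u
uc=343.5;
q=[]
for u in(250,330,uc):
    q.append((u,np.polyval(k,u)))
# parametrise: pivot P0 (xy, .165), bar dir; point at r=155 has z .165+155*sin(.09)
zc=.165+.155*np.sin(.09)
C=onz(d,*q[2],zc)
# direction: intersect second ray with plane containing C with slope .09: iterate
r=.05
for i in range(10):
    A=onz(d,*q[0],.165+r*np.sin(.09)); h=np.linalg.norm((A-C)[:2]); r=.155-h/np.cos(.09)
dirn=(A-C)[:2]/h; print('C',C,'A',A,r,'yaw',np.degrees(np.arctan2(-dirn[0],dirn[1])))
print('pivot',C[:2]+dirn*.155*np.cos(.09))
E
```

```text
240 70 88 19 | 250 70 88 19 | 260 71 88 18 | 270 71 88 18 | 290 71 89 19 | 300 71 89 19 | 310 71 89 19 | 320 71 90 20 | 330 72 90 19 | 338 72 90 19 | 
[213 213 212 212 212 212 212 212 212 213 212 212 213 212 212 212 210 182
  96 113 118 117 118 117 118 118 118 117 146 192 212 211 212 212 212 211
 211 212 212 212 211 211 211 211 211 211 211 211 211 211 205 163  57  57
  57  57  58  57  57  57]
[2.04157942e-02 7.40130870e+01]
C [ 0.54436385 -0.17739353  0.17893118] A [ 0.5559507  -0.12045778  0.17368776] 0.09666108964461985 yaw -11.5030392159878
pivot [ 0.57514883 -0.02612157]
```

```bash
python3 -m jog '[[0,0,0.026,0,0.0086,-0.0008,0],[0,0,0,0.025,0,0,0],[0,0,0,0.025,0,0,0],[0,0,0,0.02,0,0,0],[0,0,0,0.015,0,0,0],[0,0,0,0.0062,0,0,0],[0,0,0,0,0,0,0],[0,0,0,0,0,0,0]]' && python3 - <<'E'
from h import *
import pickle
for n in('wrist',):
    d=cam(n)
    cv2.imwrite('pics/w3.png',cv2.resize(np.array(d['pixels'])[140:420,120:460,::-1],None,fx=2.1,fy=2.1,interpolation=cv2.INTER_CUBIC))
    print([np.round(observe()['ft_force'],2)])
    d=cam('scene')
    c=np.array(d['pixels'])[165:255,220:330,::-1]
    cv2.imwrite('pics/s3.png',cv2.resize(c,None,fx=6,fy=6,interpolation=cv2.INTER_CUBIC))
    print(observe()['ft_force'])
E
```

```text
time_s: 5.95
position: [0.5516, -0.1512, 0.2221]
tool_rot: [[0.98, -0.2, -0.0], [-0.2, -0.98, 0.0], [-0.0, -0.0, -1.0]]
ft_force: [0.2, 0.1, -2.0]
grip_width: 0.0083
gripper_force: 50.8
[array([ 0.05,  0.26, -2.33])]
[ 0.5357149  -0.63182749 -2.02480429]
```

View pics/w3.png

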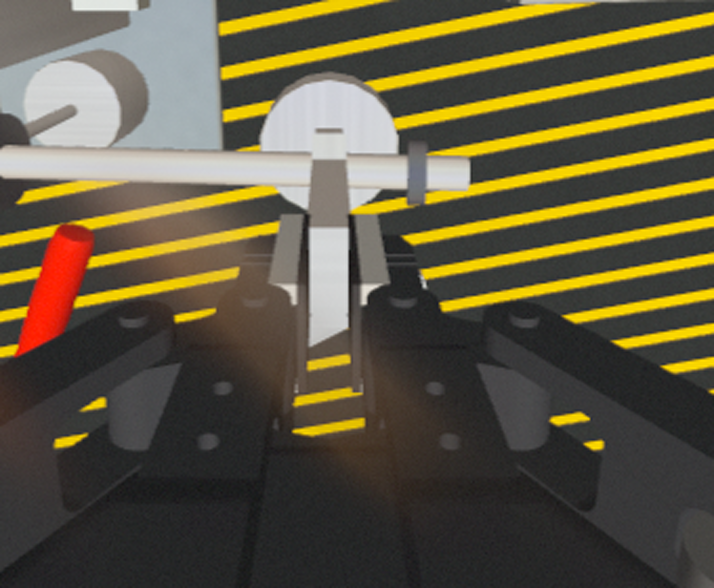

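The plate straddles the bar, with the bar at y≈165 passing under the crown and the collar at x≈417 in the crop. Next I take a force baseline, then lower to near contact.

```bash
cat >> h.py <<'E'
def favg(n=8):
    F=[];M=[]
    for i in range(n):
        optics.get_image('wrist');s=observe();F.append(s['ft_force']);M.append(s['wrist_torque'])
    F=np.array(F);print('t',round(s['time_s'],2),'pos',np.round(s['position'],4),'F',F.mean(0).round(3),'sd',F.std(0).round(2),'M',np.mean(M,0).round(3),'grip',round(s['grip_width'],4))
E
python3 -m jog '[[0,0,0,0,0,0.005,0],[0,0,0,0,0,0.005,0],[0,0,0,0,0,0.004,0],[0,0,0,0,0,0,0],[0,0,0,0,0,0,0]]' && python3 -c "
from h import *
favg(8)"
```

```text
time_s: 6.68
position: [0.5521, -0.151, 0.2082]
tool_rot: [[0.98, -0.199, 0.0], [-0.199, -0.98, -0.0], [0.0, 0.0, -1.0]]
ft_force: [-0.2, -0.3, -3.0]
grip_width: 0.0081
gripper_force: 50.8
t 7.08 pos [ 0.5521 -0.151   0.2082] F [ 0.063 -0.102 -2.752] sd [0.48 0.68 0.47] M [-0.007 -0.018  0.014] grip 0.0085
```

```bash
python3 -m jog '[[0,0,0,0,0,0.002,0],[0,0,0,0,0,0.002,0],[0,0,0,0,0,0.001,0],[0,0,0,0,0,0.001,0],[0,0,0,0,0,0.001,0],[0,0,0,0,0,0,0]]' && python3 -c "
from h import *
favg(6)"
```

```text
time_s: 7.82
position: [0.552, -0.151, 0.2011]
tool_rot: [[0.98, -0.199, -0.0], [-0.199, -0.98, -0.0], [-0.0, 0.0, -1.0]]
ft_force: [-1.2, -0.2, -1.2]
grip_width: 0.0084
gripper_force: 51.0
t 8.12 pos [ 0.5521 -0.151   0.2011] F [-0.342 -1.05  -0.821] sd [0.44 0.44 0.77] M [-0.147  0.167  0.029] grip 0.0081
```

```bash
python3 -m jog '[[0,0,0,0,0.004,-0.0003,0],[0,0,0,0,0.004,-0.0003,0],[0,0,0,0,0.004,-0.0003,0],[0,0,0,0,0.004,-0.0003,0],[0,0,0,0,0.003,-0.0003,0],[0,0,0,0,0,0,0]]' && python3 -c "
from h import *
favg(6)
d=cam('wrist')
cv2.imwrite('pics/w4.png',cv2.resize(np.array(d['pixels'])[180:280,220:360,::-1],None,fx=5,fy=5,interpolation=cv2.INTER_CUBIC))"
```

```text
time_s: 8.88
position: [0.5482, -0.17, 0.2027]
tool_rot: [[0.98, -0.199, -0.0], [-0.199, -0.98, -0.0], [0.0, 0.0, -1.0]]
ft_force: [-0.7, -0.5, -1.2]
grip_width: 0.0083
gripper_force: 51.0
t 9.18 pos [ 0.5483 -0.1697  0.2026] F [-0.793 -0.577 -1.372] sd [0.76 0.51 0.54] M [-0.152  0.239 -0.016] grip 0.0083
```

View pics/w4.png

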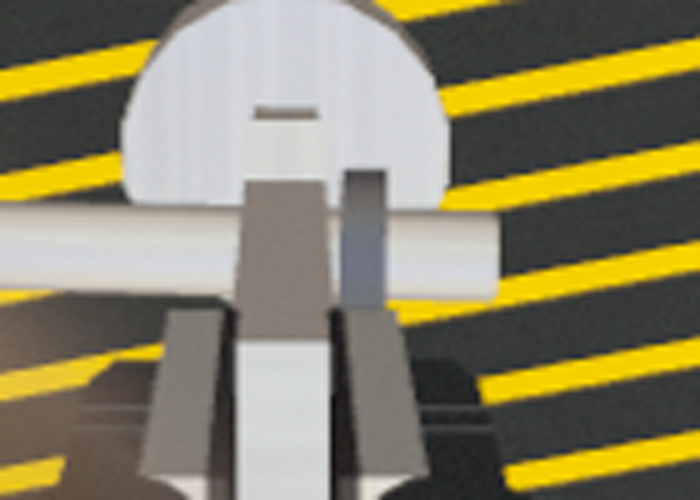

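Plate edge is at x=328 and the collar face at 343 in the crop, so about 2 mm of gap is left. I'll lower by force from here.

```bash
python3 -m jog '[[0,0,0,0,0,0.0015,0],[0,0,0,0,0,0.0015,0],[0,0,0,0,0,0.0015,0],[0,0,0,0,0,0.0015,0],[0,0,0,0,0,0.0015,0],[0,0,0,0,0,0.0015,0],[0,0,0,0,0,0.001,0],[0,0,0,0,0,0,0]]' && python3 -c "
from h import *
favg(8)"
```

```text
time_s: 10.22
position: [0.5483, -0.1696, 0.1926]
tool_rot: [[0.98, -0.199, -0.0], [-0.199, -0.98, 0.0], [-0.0, -0.0, -1.0]]
ft_force: [-0.9, -0.2, -1.4]
grip_width: 0.0082
gripper_force: 51.0
t 10.62 pos [ 0.5483 -0.1696  0.1927] F [-1.481 -0.652 -0.949] sd [0.6  0.58 0.36] M [-0.191  0.266  0.002] grip 0.0084
```

Side force of -1.5 N in x means the bar bears on one flank of the crown, so I'll centre the hook by shifting back.

```bash
python3 -m jog '[[0,0,0,-0.0008,0,0,0],[0,0,0,-0.0007,0,0,0],[0,0,0,0,0,0.001,0],[0,0,0,0,0,0.001,0],[0,0,0,0,0,0.001,0],[0,0,0,0,0,0,0]]' && python3 -c "
from h import *
favg(8)"
```

```text
time_s: 11.38
position: [0.5469, -0.1693, 0.1896]
tool_rot: [[0.98, -0.199, 0.0], [-0.199, -0.98, 0.0], [0.0, -0.0, -1.0]]
ft_force: [1.3, -0.4, -0.5]
grip_width: 0.0084
gripper_force: 51.1
t 11.78 pos [ 0.5469 -0.1693  0.1897] F [ 1.508 -0.146 -0.854] sd [0.68 0.5  0.51] M [-0.048 -0.344 -0.006] grip 0.0083
```

```bash
python3 -m jog '[[0,0,0,0.0008,0,0.001,0],[0,0,0,0,0,0.002,0],[0,0,0,0,0,0.002,0],[0,0,0,0,0,0.002,0],[0,0,0,0,0,0.002,0],[0,0,0,0,0,0.002,0],[0,0,0,0,0,0.002,0],[0,0,0,0,0,0.001,0],[0,0,0,0,0,0,0]]' && python3 -c "
from h import *
favg(8)"
```

```text
time_s: 12.9
position: [0.5476, -0.1693, 0.1756]
tool_rot: [[0.98, -0.199, -0.0], [-0.199, -0.98, 0.0], [-0.0, -0.0, -1.0]]
ft_force: [-1.0, 0.3, -0.2]
grip_width: 0.0083
gripper_force: 51.1
t 13.3 pos [ 0.5476 -0.1694  0.1757] F [-1.414  1.07  -0.162] sd [0.45 0.56 0.57] M [ 0.271  0.264 -0.01 ] grip 0.0084
```

```bash
python3 -m jog '[[0.035,0,0,-0.0004,0.0009,0.0002,0],[0.035,0,0,0,0.0009,0.0002,0],[0.035,0,0,0,0.0009,0.0001,0],[0,0,0,0,0,0,0]]' && python3 -c "
from h import *
favg(8)"
```

```text
time_s: 13.8
position: [0.5466, -0.1729, 0.1749]
tool_rot: [[0.98, -0.199, 0.021], [-0.2, -0.974, 0.103], [-0.0, -0.105, -0.994]]
ft_force: [0.3, -0.1, 0.4]
grip_width: 0.0085
gripper_force: 51.1
t 14.2 pos [ 0.5467 -0.1721  0.1751] F [-0.33  -1.251 -0.526] sd [0.42 1.1  0.45] M [-0.373  0.14   0.019] grip 0.0081
```

```bash
python3 -m jog '[[0,0,0,0,0.001,0,0],[0,0,0,0,0.001,0,0],[0,0,0,0,0,0,0]]' && python3 -c "
from h import *
favg(5)"; python3 -m jog '[[0,0,0,0,0.001,0,0],[0,0,0,0,0,0,0]]' && python3 -c "
from h import *
favg(5)"
```

```text
time_s: 14.58
position: [0.5463, -0.1737, 0.1748]
tool_rot: [[0.98, -0.198, 0.021], [-0.199, -0.975, 0.103], [-0.0, -0.105, -0.994]]
ft_force: [-0.6, 2.6, 0.6]
grip_width: 0.0083
gripper_force: 51.1
t 14.82 pos [ 0.5463 -0.1739  0.1748] F [ 0.432  1.143 -0.588] sd [0.61 0.56 0.62] M [ 0.186 -0.082  0.017] grip 0.0083
time_s: 15.08
position: [0.5461, -0.1747, 0.1747]
tool_rot: [[0.98, -0.198, 0.021], [-0.199, -0.975, 0.103], [-0.0, -0.105, -0.994]]
ft_force: [0.6, 2.9, -1.2]
grip_width: 0.0083
gripper_force: 51.1
t 15.32 pos [ 0.5461 -0.1747  0.1747] F [ 0.723  3.894 -0.28 ] sd [0.32 0.46 0.45] M [ 0.621 -0.18  -0.001] grip 0.0082
```

Contact with the collar is felt at Fy 3.9 N, and the hook is computed within 1 mm of right_end. I'll ease the push and lower along the arc.

```bash
python3 -m jog '[[0,0,0,0,-0.0006,0,0],[0.01,0,0,0,0.0003,0.0015,0],[0.01,0,0,0,0.0003,0.0015,0],[0.01,0,0,0,0.0003,0.0015,0],[0.01,0,0,0,0.0002,0.0015,0],[0,0,0,0,0,0,0]]' && python3 -c "
from h import *
favg(14)"
```

```text
time_s: 16.08
position: [0.5461, -0.1749, 0.1685]
tool_rot: [[0.98, -0.197, 0.029], [-0.199, -0.97, 0.142], [-0.0, -0.145, -0.989]]
ft_force: [0.6, 2.7, -1.2]
grip_width: 0.0083
gripper_force: 51.1
t 16.77 pos [ 0.5461 -0.1747  0.1687] F [0.171 1.914 0.027] sd [0.61 0.56 0.46] M [ 0.327 -0.054 -0.002] grip 0.0085
```

```bash
python3 -m jog '[[0,0,0,0,0,0,14],[0,0,0,0,0,0,20],[0,0,0,0,0,0,26],[0,0,0,0,0,0,26]]' 20 && python3 -c "
from h import *
import pickle
D=[]
for i in range(6):
    d=cam('wrist');p=np.array(d['pixels']).astype(int);s=observe()
    D.append(p); print(s['time_s'],s['grip_width'],np.round(s['ft_force'],1))
pickle.dump((D,d),open('w5.pkl','wb'))
print([np.abs(D[i]-D[i-1]).mean().round(2) for i in range(1,6)])
"
```

```text
time_s: 17.27
position: [0.5461, -0.1748, 0.1687]
tool_rot: [[0.98, -0.197, 0.029], [-0.199, -0.97, 0.141], [0.0, -0.144, -0.99]]
ft_force: [0.5, -0.2, -0.6]
grip_width: 0.0224
gripper_force: 0.0
17.325 0.022190920173637843 [-0.1  0.5  1.2]
17.375 0.02245379770895652 [0.  0.8 0.5]
17.425 0.021893469745487608 [-0.9  0.  -0.5]
17.475 0.022156264304236145 [ 0.7  0.1 -0.7]
17.525 0.022132195794169165 [0.4 0.3 0.3]
17.575 0.022363073324178535 [-0.1 -0.8 -0.4]
[np.float64(1.52), np.float64(1.55), np.float64(1.58), np.float64(1.58), np.float64(1.57)]
```

Released with no visible swing: frame differences stay at the noise level. Retracting and going to the small weight.

```bash
python3 -m jog '[[0,0,0,0,0,-0.02,26],[0,0,0,0,0,-0.04,26],[0,0,0,0,0,-0.04,26],[0,0,0,0,0,-0.04,26],[-0.144,0,0,0,0,0,40],[0,0,0.153,0,0,0,40],[0,0,0.152,0,0,0,40],[0,0,0,0,0,0,40]]' && python3 -c "
from h import *
import pickle
pickle.dump((cam('wrist'),cam('scene'),cam('top')),open('w6.pkl','wb'));print(observe()['position'])"
```

```text
time_s: 18.58
position: [0.5421, -0.1944, 0.3072]
tool_rot: [[0.876, -0.483, 0.0], [-0.483, -0.876, 0.001], [-0.0, -0.001, -1.0]]
ft_force: [0.1, -0.1, -0.0]
grip_width: 0.0346
gripper_force: 0.0
[ 0.54207176 -0.19460062  0.30718239]
```

```bash
python3 -m jog '[[0,0,0,-0.039,-0.038,0.005,40],[0,0,0,-0.039,-0.038,0.005,40],[0,0,0,-0.039,-0.038,0.005,40],[0,0,0,-0.039,-0.038,0.005,40],[0,0,0,-0.039,-0.038,0.005,40],[0,0,0,-0.039,-0.038,0.005,40],[0,0,0,-0.039,-0.038,0.005,40],[0,0,0,-0.039,-0.038,0.005,40],[0,0,0,-0.039,-0.038,0.005,40],[0,0,0,-0.039,-0.038,0.005,40]]' && python3 -m jog '[[0,0,0,0,0,0,40],[0,0,0,0,0,0,40]]' && python3 -c "
from h import *
import pickle
d=cam('wrist');pickle.dump(d,open('w7.pkl','wb'))
P=np.array([.4185,.308,.122]);print(proj(d,[P,[.4185,.308,.019]]))
p=np.array(d['pixels']);u,v=proj(d,[.4185,.308,.05])[0].astype(int)
m=((p.min(2)>140)&(p.max(2).astype(int)-p.min(2)<30)).astype(np.uint8)
n,l,st,c=cv2.connectedComponentsWithStats(m)
for i in range(1,n):
    if st[i,4]>150:print(st[i],c[i].round(1))
cr=p[v-26:v+26,u-26:u+26].mean(2).astype(int)
for r in cr[::1]:print(''.join('%x'%min(15,x//16) for x in r))
print(u-26,v-26)
"
```

```text
time_s: 19.98
position: [0.3841, 0.3284, 0.2577]
tool_rot: [[0.876, -0.482, 0.001], [-0.482, -0.876, 0.001], [0.0, -0.001, -1.0]]
ft_force: [-0.2, 0.3, 0.5]
grip_width: 0.034
gripper_force: 0.0
time_s: 20.23
position: [0.3849, 0.3265, 0.2577]
tool_rot: [[0.876, -0.483, 0.0], [-0.483, -0.876, 0.001], [-0.0, -0.001, -1.0]]
ft_force: [-0.2, -0.0, -0.2]
grip_width: 0.0343
gripper_force: 0.0
[[276.77557503 150.30296315]
 [276.7784763  142.75411598]]
[  77    0  117   61 3183] [134.5  30.2]
[524  22  36  46 739] [545.6  42.6]
[346  51  34  36 918] [362.5  68.6]
[431  56  23  85 395] [442.5  98.4]
[263 127  28  35 672] [276.3 143.2]
[  28  231   49   52 1530] [ 51.9 256.5]
9998743333333333333333333333333358999999999875433333
9874433333333333333333333333335899999999987733333333
7543333333333333333333333333358999999999874433333333
4333333333333333333333333335899999999987543333333333
3333333333333333333333333589999999998753333333333333
3333333333333333333333358999999999877433333333333333
3333333333333333333333589999999998743333333333333333
3333333333333333333358999999999875433333333333333333
3
[... 1638 characters left out ...]
999
333589999999998754335adddddddddb53333333334689999999
357899999999875433334adddddddddb53333333358999999999
589999999987643333334adddddddddb53333335899999999987
999999999874333333334adddddddddb53333589999999998754
999999987543333333333799999999aa53357999999999875433
9999987543333333333333444444444434689999999987543333
9998754333333333333333333333333357999999998774333333
9877333333333333333333333333335899999999987443333333
8643333333333333333333333333589999999998753333333333
4433333333333333333333333358999999999875433333333333
3333333333333333333333335789999999987533333333333333
3333333333333333333333458999999998754333333333333333
3333333333333333333335899999999977433333333333333333
250 118
```

```bash
python3 -c "
from h import *
import pickle
d=pickle.load(open('w7.pkl','rb'))
a,b,f=onz(d,276.4,135.7,.122),onz(d,276.2,160.7,.122),onz(d,276,141,.019)
print(a,b,(a+b)/2,f,np.linalg.norm(a-b),np.degrees(np.arctan2(*(a-b)[[1,0]])))
s=observe();print(s['tool_rot'].T@(np.r_[((a+b)/2)[:2],.0875]-s['position']))
# beam state from images in w6: bar right collar / left tab in wrist
w,sc,tp=pickle.load(open('w6.pkl','rb'))
P=np.array([.5751,-.0261,.165]);y=np.array([.199,.98,0])
for th in(0,-.1,-.15,-.2):
    pts=[P+r*(np.cos(th)*y+np.array([0,0,-np.sin(th)])) for r in(.175,-.175)]
    print(th,proj(sc,pts).round(1).tolist(),proj(w,pts).round(1).tolist(),proj(tp,pts).round(1).tolist())
p=np.array(sc['pixels']).astype(int)
u,v=proj(sc,[P-.175*y])[0].astype(int)
c=p[v-10:v+25,u-25:u+25].mean(2).astype(int)
for r in c:print(''.join('%x'%min(15,x//16) for x in r))
print(u-25,v-10)
"
```

```text
[0.43055412 0.30176168 0.122     ] [0.41012966 0.31324173 0.122     ] [0.42034189 0.30750171 0.122     ] [0.42088521 0.30780989 0.019     ] 0.023429684990543962 -29.339172519192903
[ 0.03982793 -0.0005966   0.17032138]
0 [[321.6, 261.4], [247.2, 179.5]] [[-25.7, 282.2], [280.4, 188.5]] [[202.3, 175.2], [322.5, 197.6]]
-0.1 [[321.8, 256.9], [247.7, 184.0]] [[-40.6, 290.3], [279.5, 185.2]] [[201.7, 174.0], [321.5, 198.5]]
-0.15 [[321.8, 254.5], [248.0, 186.3]] [[-48.0, 294.5], [278.4, 183.9]] [[201.6, 173.4], [320.8, 198.9]]
-0.2 [[321.6, 251.9], [248.5, 188.7]] [[-55.4, 298.8], [277.1, 182.8]] [[201.7, 172.8], [320.0, 199.2]]
864335689a975434689a986433579a98754446899986434579
9875434689a986434579a9875434689a986434579998754346
99986434579a9875434689998644469aaa8754356899976434
79a98643347899986434579a987668abbaa976434579a98654
5789a975434579a986533578aaa9abccbaaa98754457899976
34689a9864335789a97543469bcccccba9789a986444579998
434579a9875434689a9864348bcccbaa986689a98753456899
64435689a986434579a9875469bbaa9998645789a975434579
875444579aa865435689a98668999999986434689a98753356
a9864345
[... 625 characters left out ...]
33469bba99abba999a9864334689a
434579aa975434579a98754359bcb99bccba99aa9875434579
64334689a98643356899986458aba99acccba9899997643356
864334579a9865334579a98655888779bcccca8779a9875434
a875433579aa975434579aa9755565579acccca76789997543
aa9854334689a9864334689a9864434568acccca85689a9864
89a9864334689a9864334579a9865456789abccca85579a987
789a9875434579aa975433579aa9878aaaaaabcccb86568999
8779aa9754334689a986433468ababbccccbaabcccb8545899
876689a9864334689a986533469bccccddccbaabcccb864578
7775579a9875333579aa975447accccccccbaa9abcccb96446
66765579aa9754335689a98669ccdcbbcbbaaabbbbcccb9644
6667644689a9864334689a988bcddcbaaaabbcccbbbcccb975
86666644579a9864334579aaaccdcccbabbcccccca9acccba7
222 169
```

```bash
python3 -c "
from h import *
import pickle
w,sc,tp=pickle.load(open('w6.pkl','rb'));s0=pickle.load(open('scene0.pkl','rb'))
P=np.array([.5751,-.0261,.165]);y=np.array([.199,.98,0]);x=np.array([.98,-.199,0])
def pt(r,h,th): # h along beam normal
    return P+r*(np.cos(th)*y+np.array([0,0,-np.sin(th)]))+h*(np.sin(th)*y+np.array([0,0,np.cos(th)]))
for th in(.09,0,-.1,-.15,-.2,-.25):print(th,'Ltab',proj(sc,pt(.15,.061,th)).round(1),'Rtab',proj(sc,pt(-.15,.061,th)).round(1),'vert',proj(sc,pt(-.15,0,th)+[0,0,.061]).round(1),'tip',proj(sc,pt(-.168,0,th)).round(1))
a=np.array(s0['pixels']);b=np.array(sc['pixels'])
def tm(u,v,h,q=20):
    t=a[v-h:v+h+1,u-h:u+h+1]; R=b[v-h-q:v+h+q+1,u-h-q:u+h+q+1]
    r=cv2.matchTemplate(R,t,cv2.TM_CCOEFF_NORMED);_,m,_,l=cv2.minMaxLoc(r);return u,v,'->',l[0]-q+u,l[1]-q+v,round(m,2)
print(tm(318,243,4),tm(318,243,6),tm(317,248,8),tm(249,176,3),tm(249,176,5))
D,d=pickle.load(open('w5.pkl','rb'))
f=[cv2.GaussianBlur(i.astype(np.float32),(0,0),2) for i in D]
print([np.abs(f[i]-f[5]).max().round(1) for i in range(5)])
dd=np.abs(f[0]-f[5]).max(2);print(np.unravel_index(dd.argmax(),dd.shape))
print('d',proj(d,[pt(-.155,.0,t) for t in(-.15,-.2,-.25)]).round(1))
"
```

```text
0.09 Ltab [[317.7 244.2]] Rtab [[251.5 166.3]] vert [[250.4 165.1]] tip [[248.2 177.2]]
0 Ltab [[316.8 239.3]] Rtab [[250.6 168.7]] vert [[250.6 168.7]] tip [[248.4 180.9]]
-0.1 Ltab [[315.4 233.5]] Rtab [[249.9 171.7]] vert [[251.  172.8]] tip [[248.9 185.2]]
-0.15 Ltab [[314.5 230.5]] Rtab [[249.6 173.3]] vert [[251.3 175. ]] tip [[249.2 187.5]]
-0.2 Ltab [[313.6 227.5]] Rtab [[249.5 175. ]] vert [[251.7 177.2]] tip [[249.7 189.8]]
-0.25 Ltab [[312.5 224.4]] Rtab [[249.4 176.8]] vert [[252.1 179.4]] tip [[250.1 192.1]]
(318, 243, '->', 315, 230, 0.71) (318, 243, '->', 314, 230, 0.56) (317, 248, '->', 319, 259, 0.54) (249, 176, '->', 259, 196, 0.66) (249, 176, '->', 249, 168, 0.69)
[np.float32(57.5), np.float32(55.9), np.float32(48.0), np.float32(29.0), np.float32(20.1)]
(np.int64(261), np.int64(266))
d [[285.6 227.9]
 [284.9 224.1]
 [283.8 220.6]]
```

```bash
python3 -m jog '[[0,0,0,0.0398,-0.0006,0,40],[0,0,0,0,0,0.034,40],[0,0,0,0,0,0.034,40],[0,0,0,0,0,0.034,40],[0,0,0,0,0,0.034,40],[0,0,0,0,0,0.0343,40],[0,0,0,0,0,0,20],[0,0,0,0,0,0,0],[0,0,0,0,0,0,0]]' 50 && python3 -m jog '[[0,0,0,0,0,0,0],[0,0,0,0,0,0,0],[0,0,0,0,0,-0.005,0],[0,0,0,0,0,-0.03,0],[0,0,0,0,0,-0.05,0],[0,0,0,0,0,-0.05,0],[0,0,0,0,0,0,0],[0,0,0,0,0,0,0]]' && python3 -c "
from h import *
s0=__import__('pickle').load(open('scene0.pkl','rb'));a=np.array(s0['pixels'])
for i in range(4):
    b=np.array(cam('scene')['pixels']);u,v,h,q=318,243,4,20
    r=cv2.matchTemplate(b[v-h-q:v+h+q+1,u-h-q:u+h+q+1],a[v-h:v+h+1,u-h:u+h+1],cv2.TM_CCOEFF_NORMED);_,m,_,l=cv2.minMaxLoc(r);print(l[0]-q+u,l[1]-q+v,round(m,2))
favg(8)"
```

```text
time_s: 21.4
position: [0.4206, 0.3082, 0.0887]
tool_rot: [[0.875, -0.484, 0.002], [-0.484, -0.875, 0.002], [0.001, -0.003, -1.0]]
ft_force: [-0.5, -0.2, -0.9]
grip_width: 0.0083
gripper_force: 52.2
time_s: 22.4
position: [0.4194, 0.3079, 0.2217]
tool_rot: [[0.875, -0.484, -0.001], [-0.484, -0.875, 0.0], [-0.001, 0.0, -1.0]]
ft_force: [-0.6, 0.3, -2.4]
grip_width: 0.0083
gripper_force: 52.2
318 262 0.7
318 262 0.71
318 262 0.7
318 262 0.7
t 23.0 pos [0.4199 0.3081 0.2223] F [ 0.252  0.023 -1.848] sd [0.5  0.54 0.31] M [-0.007  0.002  0.001] grip 0.0083
```

```bash
python3 -c "
from h import *
import pickle
s0=pickle.load(open('scene0.pkl','rb'));a=np.array(s0['pixels']);sc=pickle.load(open('w6.pkl','rb'))[1]
now=cam('scene');pickle.dump(now,open('s8.pkl','wb'))
for nm,im in(('6',sc),('now',now)):
  b=np.array(im['pixels'])
  for h in(3,4,5):
    r=cv2.matchTemplate(b[220-h:246+h+1,311-h:320+h+1],a[243-h:244+h,318-h:319+h],cv2.TM_CCOEFF_NORMED)
    k=np.unravel_index(r.argmax(),r.shape);print(nm,h,k[1]+311,k[0]+220,r.max().round(2))
  c=b[215:262,300:335].mean(2).astype(int)
  if nm=='now':
    for i,q in enumerate(c):print(215+i,''.join('%x'%min(15,z//16) for z in q))
"
```

```text
6 3 316 229 0.77
6 4 315 230 0.71
6 5 315 230 0.63
now 3 315 229 0.78
now 4 315 229 0.69
now 5 315 230 0.6
215 3345799a9764334679a9879ccdccbba9864
216 54334689a9864334579999abcccccccba87
217 864334579999754344689aaaabbccccbaa9
218 98754335689a9764334579aaa99aabba99a
219 9a9764334579a98754345689a9988997679
220 89a9864333578999764334579aa97654346
221 579aa9754334679a98754335689a9864334
222 45689a9864334579aa9864334689a987543
223 334689a98754334689a9864334578999754
224 4333579999764334689aa9754334679a987
225 754334689a98754468aaaa9764334579999
226 9754334579aa9878abbbaaa98654334689a
227 a9864333578abaabcccca89a99764334579
228 9a997543347acccccccba7689a986543356
229 999a9864348acdcccbba964579a99754334
230 a989a987558bcccbba9986435689a986433
231 cb989aa9767abbba9999864334579aa9754
232 ccb988aaa8889aa9999987643335689a976
233 cccba889aa9889999999998754334689a98
234 bcccca889a98899999999aa975433457999
235 abcccca8788889999999999a98654456789
236 9abcccca867889999999878999766666788
237 89abcccca87789999999887888877777788
238 679abcccca9889999999987888888888888
239 45689bccccb989999999998888888
[... 186 characters left out ...]
99998899866665554456
245 aa975433468999999987788767876444345
246 9aa9764347aba9998876667668998654334
247 689a986458bcca988777766557999975433
248 4579aa9768acba987689a97545689a98643
249 44579aa9878aa97667accba7534579aa975
250 6444689a9877765557bcccca7433579aa97
251 86434579aa97644456abccca854334689a9
252 a85433579aa98644568abcba9753334579a
253 a9753334689aa9777789aba999754333568
254 aa9743334579bbbaabbbaa99aa976433346
255 aaa974333469bcccccccba9889a98754334
256 aaaa9743358bccdddcccba97679aa975433
257 aaaaa97547acccccccbbaaa85568aa98643
258 aaaaaa9878bccbbcbbaabbb9644689aa875
259 aaaaaaaa9acccbaaaabbccca6334579aa97
260 aaaaaa9aaaccccaaabccccca643335789a9
261 aaaa99889abccccbcccddcb97543334689a
```

Beam is stable at θ≈-0.16: the left tab in the scene sits at v≈229 in both pictures. Moving the small weight to the pre-hang position.

```bash
python3 -m jog '[[0,0,-0.152,0,0,0,0],[0,0,-0.152,0,0,0,0],[0,0,0,0.0267,0.0467,0,0],[0,0,0,0.0267,0.0467,0,0],[0,0,0,0.0267,0.0467,0,0],[0,0,0,0.0267,0.0467,0,0],[0,0,0,0.0266,0.0466,0.003,0],[0,0,0,0,0,0,0],[0,0,0,0,0,0,0]]' && python3 -c "
from h import *
import pickle
d=cam('wrist');pickle.dump(d,open('w9.pkl','wb'))
P=np.array([.5757,-.0261,.165]);y=np.array([.199,.98,0])
p=np.array(d['pixels']).astype(int)
pr=proj(d,[P+r*(np.cos(.16)*y+np.array([0,0,np.sin(.16)])) for r in(.03,.05,.064,.08,.1,.12)])
for u,v in pr:
    c=p[int(v)-18:int(v)+18,int(u)];m=(c.min(1)>135)&(c.max(1)-c.min(1)<40);k=np.where(m)[0]+int(v)-18
    print(round(u,1),round(v,1),k.min() if len(k) else None,k.max() if len(k) else None,len(k))
s=observe();print(s['position'],s['tool_rot'].T@(np.array([.5874,.0359,.2190])-s['position']))
"
```

```text
time_s: 24.18
position: [0.5038, 0.053, 0.2191]
tool_rot: [[0.98, -0.2, -0.0], [-0.2, -0.98, 0.001], [-0.0, -0.001, -1.0]]
ft_force: [0.2, 0.4, -2.2]
grip_width: 0.0084
gripper_force: 52.2
328.8 87.9 71 104 32
298.5 87.5 69 97 29
276.8 87.2 69 104 34
251.4 86.8 79 97 19
218.7 86.3 79 96 18
185.1 85.9 78 96 19
[0.50368895 0.05350285 0.21925717] [0.08553984 0.00058176 0.00025348]
```

```bash
python3 -m jog '[[0,0,0,0.025,0.0006,0,0],[0,0,0,0.025,0,0,0],[0,0,0,0.02,0,0,0],[0,0,0,0.01,0,0,0],[0,0,0,0.0047,0,0,0],[0,0,0,0,0,0.005,0],[0,0,0,0,0,0.004,0],[0,0,0,0,0,0.003,0],[0,0,0,0,0,0,0]]' && python3 -c "
from h import *
favg(6)"
```

```text
time_s: 25.35
position: [0.5866, 0.0353, 0.2069]
tool_rot: [[0.98, -0.2, -0.0], [-0.2, -0.98, 0.001], [-0.001, -0.001, -1.0]]
ft_force: [0.4, -0.0, -2.0]
grip_width: 0.0084
gripper_force: 52.2
t 25.65 pos [0.5869 0.0352 0.2073] F [-0.1    0.101 -2.107] sd [0.66 0.36 0.38] M [ 0.015 -0.007 -0.008] grip 0.0085
```

```bash
python3 -m jog '[[0,0,0,0,0,0.001,0],[0,0,0,0,0,0.001,0],[0,0,0,0,0,0.001,0],[0,0,0,0,0,0.001,0],[0,0,0,0,0,0.001,0],[0,0,0,0,0,0.001,0],[0,0,0,0,0,0.001,0],[0,0,0,0,0,0.001,0],[0,0,0,0,0,0.001,0],[0,0,0,0,0,0,0]]' && python3 -c "
from h import *
favg(6)"
```

```text
time_s: 26.9
position: [0.5868, 0.0352, 0.1981]
tool_rot: [[0.98, -0.2, 0.0], [-0.2, -0.98, 0.001], [-0.0, -0.001, -1.0]]
ft_force: [0.7, 0.8, 0.5]
grip_width: 0.0083
gripper_force: 52.3
t 27.2 pos [0.5868 0.0352 0.1982] F [-0.002  0.086 -0.6  ] sd [0.36 0.5  0.4 ] M [ 0.043 -0.038 -0.012] grip 0.0081
```

```bash
python3 -m jog '[[0,0,0,0,0,0.001,0],[0,0,0,0,0,0.001,0],[0,0,0,0,0,0.001,0],[0,0,0,0,0,0.001,0],[0,0,0,0,0,0.001,0],[0,0,0,0,0,0.001,0],[0,0,0,0,0,0.0007,0],[0,0,0,0,0,0,0]]' && python3 -c "
from h import *
favg(12)
import pickle
d=cam('scene');pickle.dump(d,open('s10.pkl','wb'))
a=np.array(pickle.load(open('scene0.pkl','rb'))['pixels']);b=np.array(d['pixels'])
for h in(3,4,5):
    r=cv2.matchTemplate(b[220-h:246+h+1,311-h:320+h+1],a[243-h:244+h,318-h:319+h],cv2.TM_CCOEFF_NORMED)
    k=np.unravel_index(r.argmax(),r.shape);print(k[1]+311,k[0]+220,r.max().round(2))
"
```

```text
time_s: 28.2
position: [0.5869, 0.0353, 0.1915]
tool_rot: [[0.98, -0.2, 0.0], [-0.2, -0.98, 0.001], [0.0, -0.001, -1.0]]
ft_force: [0.7, 2.2, 1.6]
grip_width: 0.0082
gripper_force: 52.6
t 28.8 pos [0.5868 0.0353 0.1915] F [1.011 1.7   0.976] sd [0.36 0.51 0.43] M [ 0.342 -0.13   0.008] grip 0.0085
317 239 0.82
317 239 0.75
317 240 0.65
```

```bash
python3 -m jog '[[0,0,0,0,-0.003,0,0],[0,0,0,0,-0.003,0,0],[0,0,0,0,-0.003,0,0],[0,0,0,0,-0.003,0,0],[0,0,0,0,-0.003,0,0],[0,0,0,0,-0.003,0,0],[0,0,0,0,-0.003,0,0],[0,0,0,0,-0.003,0,0],[0,0,0,0,0.0005,0,0],[0,0,0,0,0,0,0]]' && python3 -c "
from h import *
favg(14)
import pickle
d=cam('scene');pickle.dump(d,open('s11.pkl','wb'))
a=np.array(pickle.load(open('scene0.pkl','rb'))['pixels']);b=np.array(d['pixels'])
for h in(3,4,5):
    r=cv2.matchTemplate(b[220-h:246+h+1,311-h:320+h+1],a[243-h:244+h,318-h:319+h],cv2.TM_CCOEFF_NORMED)
    k=np.unravel_index(r.argmax(),r.shape);print(k[1]+311,k[0]+220,r.max().round(2))
"
```

```text
time_s: 30.1
position: [0.5915, 0.0586, 0.1915]
tool_rot: [[0.98, -0.2, 0.0], [-0.2, -0.98, 0.002], [0.0, -0.002, -1.0]]
ft_force: [0.6, 1.1, 0.3]
grip_width: 0.0084
gripper_force: 52.5
t 30.8 pos [0.5915 0.0583 0.1915] F [0.54  1.413 0.11 ] sd [0.39 0.28 0.48] M [ 0.256 -0.102  0.017] grip 0.0082
317 239 0.82
317 239 0.75
317 239 0.65
```

```bash
cat >> h.py <<'E'
def ltab(d):
    b=np.array(d['pixels']).astype(int).min(2)[215:262,304:328]
    m=np.clip(b-165,0,30)/30.
    mk=(b>172).astype(np.uint8);n,l,st,c=cv2.connectedComponentsWithStats(mk)
    out=[]
    for i in range(1,n):
        if st[i,4]>12:
            g=cv2.dilate((l==i).astype(np.uint8),np.ones((3,3)))*m;yy,xx=np.mgrid[:g.shape[0],:g.shape[1]]
            out.append(((xx*g).sum()/g.sum()+304,(yy*g).sum()/g.sum()+215,st[i,4]))
    return np.round(out,2).tolist()
E
python3 -c "
from h import *
import pickle
for n in('scene0','s8','s10','s11'):
    print(n,ltab(pickle.load(open(n+'.pkl','rb'))))
P=np.array([.5751,-.0261,.165]);y=np.array([.199,.98,0]);d=pickle.load(open('s11.pkl','rb'))
for th in(.09,0,-.15,-.16):print(th,proj(d,P+.15*(np.cos(th)*y+np.array([0,0,-np.sin(th)]))+.061*(np.sin(th)*y+np.array([0,0,np.cos(th)]))))
"
```

```text
scene0 [[307.37, 246.55, 42.0], [318.09, 242.72, 30.0], [311.31, 258.73, 15.0]]
s8 [[315.18, 228.57, 28.0], [306.7, 238.08, 27.0], [320.45, 250.48, 14.0], [315.92, 258.09, 69.0]]
s10 [[317.63, 238.48, 30.0], [307.32, 244.02, 37.0], [320.36, 258.74, 17.0], [312.87, 260.47, 18.0]]
s11 [[317.64, 238.41, 29.0], [306.61, 245.3, 58.0], [316.58, 259.59, 36.0]]
0.09 [[317.68757694 244.15640296]]
0 [[316.78015079 239.25818134]]
-0.15 [[314.52347095 230.52627677]]
-0.16 [[314.34071254 229.92381221]]
```

Tilt from subpixel tracking is +0.011 rad at r=86 mm, which puts the balance point at about r=86 mm. Raise 0.9 mm to level and check.

```bash
python3 -m jog '[[0,0,0,0,-0.0002,-0.0005,0],[0,0,0,0,0,-0.0004,0],[0,0,0,0,0,0,0]]' && python3 -c "
from h import *
favg(14)
print(ltab(cam('scene')))"
```

```text
time_s: 31.22
position: [0.5915, 0.0584, 0.1924]
tool_rot: [[0.98, -0.2, 0.0], [-0.2, -0.98, 0.001], [-0.0, -0.001, -1.0]]
ft_force: [0.5, 0.7, -0.0]
grip_width: 0.0082
gripper_force: 52.5
t 31.93 pos [0.5915 0.0584 0.1924] F [ 0.18  -0.244 -0.276] sd [0.53 0.44 0.41] M [ 0.019 -0.042  0.016] grip 0.0083
[[317.34, 238.02, 27.0], [306.52, 244.99, 56.0], [320.44, 258.16, 15.0], [313.17, 260.37, 19.0]]
```

```bash
python3 -m jog '[[0,0,0,0,0.002,0,0],[0,0,0,0,0.0015,0,0],[0,0,0,0,-0.0003,0,0],[0,0,0,0,0,0,0]]' && python3 -c "
from h import *
favg(14)"
```

```text
time_s: 32.48
position: [0.5909, 0.0552, 0.1924]
tool_rot: [[0.98, -0.2, 0.0], [-0.2, -0.98, 0.001], [-0.0, -0.001, -1.0]]
ft_force: [0.4, -0.1, 0.6]
grip_width: 0.0085
gripper_force: 52.5
t 33.17 pos [0.5909 0.0553 0.1924] F [ 0.068 -0.613  0.091] sd [0.5  0.47 0.33] M [-0.127 -0.025 -0.01 ] grip 0.0082
```

Fz is about zero and the beam is level, so I'm releasing.

```bash
python3 -m jog '[[0,0,0,0,0,0,13],[0,0,0,0,0,0,16],[0,0,0,0,0,0,20],[0,0,0,0,0,0,24]]' 20 && python3 -c "
from h import *
for i in range(14):
    print(ltab(cam('scene'))[0],end=' ')
print(observe()['time_s'],observe()['grip_width'])"
```

```text
time_s: 33.67
position: [0.5909, 0.0553, 0.1924]
tool_rot: [[0.98, -0.2, 0.0], [-0.2, -0.98, 0.001], [-0.0, -0.001, -1.0]]
ft_force: [0.1, -0.2, -0.9]
grip_width: 0.0208
gripper_force: 0.0
[317.58, 238.6, 30.0] [317.63, 238.71, 29.0] [317.63, 238.74, 28.0] [317.63, 238.67, 30.0] [317.64, 238.53, 30.0] [317.68, 238.4, 29.0] [317.57, 238.43, 29.0] [317.53, 238.28, 27.0] [317.5, 238.1, 28.0] [317.41, 238.04, 29.0] [317.45, 238.02, 28.0] [317.47, 238.01, 28.0] [317.46, 238.02, 28.0] [317.41, 238.04, 28.0] 34.375 0.020313591524349927
```

```bash
python3 -c "
from h import *
import pickle
P=np.array([.5751,-.0261,.165]);y=np.array([.199,.98,0]);d=pickle.load(open('s11.pkl','rb'))
for th in(.09,.01,0,-.1585):
  b=P+.15*(np.cos(th)*y+np.array([0,0,-np.sin(th)]))
  print(th,proj(d,b+.061*(np.sin(th)*y+np.array([0,0,np.cos(th)]))).round(2),proj(d,b+[0,0,.061]).round(2))
L=np.array([ltab(cam('scene'))[0][:2] for i in range(10)]);print(L.mean(0),L.min(0),L.max(0),observe()['time_s'])
"
```

```text
0.09 [[317.69 244.16]] [[316.3 242.6]]
0.01 [[316.9  239.82]] [[316.74 239.65]]
0 [[316.78 239.26]] [[316.78 239.26]]
-0.1585 [[314.37 230.01]] [[316.88 232.43]]
[317.549 238.345] [317.47 238.05] [317.59 238.44] 34.875
```

Both vision (+0.010) and arm kinematics (-0.007) put the beam within about 0.5° of level, so I leave it and retract straight up.

```bash
python3 -m jog '[[0,0,0,0,0,-0.01,24],[0,0,0,0,0,-0.02,24],[0,0,0,0,0,-0.03,24],[0,0,0,0,0,-0.04,24],[0,0,0,0,0,-0.04,24],[0,0,0,-0.05,0,0,24],[0,0,0,-0.05,0,0,24],[0,0,0,-0.05,0,0,24],[0,0,0,0,0,0,24],[0,0,0,0,0,0,24]]' && python3 -c "
from h import *
import pickle
d=cam('wrist');pickle.dump(d,open('w12.pkl','wb'));s=cam('scene')
L=np.array([ltab(cam('scene'))[0][:2] for i in range(12)]);print(L.mean(0),L.min(0),L.max(0),observe()['time_s'])
# bar in scene: both ends
P=np.array([.5751,-.0261,.165]);y=np.array([.199,.98,0]);g=np.array(s['pixels']).astype(int).min(2)
s0=pickle.load(open('scene0.pkl','rb'));g0=np.array(s0['pixels']).astype(int).min(2)
for nm,G,th in(('now',g,0),('start',g0,.09)):
  for r in(-.13,-.11,-.09,-.07,-.05,.03,.05,.11,.125):
    u,v=proj(s,P+r*(np.cos(th)*y+np.array([0,0,-np.sin(th)])))[0];c=np.clip(G[int(v)-7:int(v)+9,int(round(u))]-110,0,60);w=np.arange(int(v)-7,int(v)+9)
    print(nm,r,round((c*w).sum()/c.sum()-v,2),c.sum(),end=' | ')
  print()
"
```

```text
time_s: 36.12
position: [0.4443, 0.0851, 0.3331]
tool_rot: [[0.98, -0.2, 0.002], [-0.2, -0.98, 0.001], [0.001, -0.001, -1.0]]
ft_force: [-0.2, -0.1, -0.3]
grip_width: 0.0203
gripper_force: 0.0Traceback (most recent call last):
  File "<string>", line 4, in <module>
    d=cam('wrist');pickle.dump(d,open('w12.pkl','wb'));s=cam('scene')
  File "h.py", line 4, in cam
    d=optics.get_image(n); d['R']=cv2.Rodrigues(np.array(d['rvec'],float))[0]; d['t']=np.array(d['tvec'],float).ravel(); d['K']=np.array(d['mtx'],float); return d
ValueError: 200 camera calls are used up
```

Camera calls are used up. A last check on the final stored wrist picture: bar and tabs where expected.

```bash
python3 -c "
from h import *
import pickle
d=pickle.load(open('w12.pkl','rb'));g=np.array(d['pixels']).astype(int)
P=np.array([.5751,-.0261,.165]);y=np.array([.199,.98,0])
def pt(r,h,th):return P+r*(np.cos(th)*y+np.array([0,0,-np.sin(th)]))+h*(np.sin(th)*y+np.array([0,0,np.cos(th)]))
for n,r,h in(('hung tab',.15,.061),('small tab',.082,.061),('large tab',-.15,.061),('bar .115',.115,0),('bar .05',.05,0),('collarL',.155,0)):
    print(n,[proj(d,pt(r,h,t))[0].round(1).tolist() for t in(-.03,0,.03)])
m=((g.min(2)>175)&(g.max(2)-g.min(2)<40)).astype(np.uint8)
n,l,st,c=cv2.connectedComponentsWithStats(m)
for i in range(1,n):
    if st[i,4]>60:print(st[i],c[i].round(1))
u,v=proj(d,pt(.1,.0,0))[0].astype(int);print(u,v)
for i in range(v-40,v+34,2):print(i,''.join('%x'%(x//16) for x in g[i,max(0,u-110):u+60:2].min(1)))
"
```

```text
Traceback (most recent call last):
FileNotFoundError: [Errno 2] No such file or directory: 'w12.pkl'
```

No image was saved, so the check after release (beam at 238.35 px, amplitude ±0.3 px) is the last evidence. I'll let the swing settle and hand in.

```bash
python3 -m jog '[[0,0,0,0,0,0,24],[0,0,0,0,0,0,24],[0,0,0,0,0,0,24],[0,0,0,0,0,0,24],[0,0,0,0,0,0,24],[0,0,0,0,0,0,24],[0,0,0,0,0,0,24],[0,0,0,0,0,0,24],[0,0,0,0,0,0,24],[0,0,0,0,0,0,24]]' >/dev/null; python3 -m jog '[[0,0,0,0,0,0,24],[0,0,0,0,0,0,24],[0,0,0,0,0,0,24],[0,0,0,0,0,0,24],[0,0,0,0,0,0,24],[0,0,0,0,0,0,24],[0,0,0,0,0,0,24],[0,0,0,0,0,0,24]]' && python3 -c "
from rig import job
print(job.close_job())"
```

```text
time_s: 38.38
position: [0.4439, 0.0852, 0.3324]
tool_rot: [[0.98, -0.2, 0.0], [-0.2, -0.98, 0.001], [0.0, -0.001, -1.0]]
ft_force: [0.4, 0.1, 1.1]
grip_width: 0.0204
gripper_force: 0.0
the job is handed in; nothing more can be done
None
```

Job handed in at 38.4 s: the large weight was released against the right collar and the small one about 82 mm left of the pivot, with the beam last measured about 0.5° from level; camera calls ran out before I could check the final state after retracting, and the beam-end speed at release was never measured.

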